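Load the dish holder and shuttle it under the viewing head

ROBOT

A 6-joint arm with a two-finger parallel gripper is mounted at the origin on the work surface. World frame = base frame: x ahead of the robot, y to its left, z up, the work surface at z = 0. Lengths are in m, angles in rad, forces in N, time in s.
With the tool pointing down it reaches from about 0.35 to 0.725 m from the base axis. Payload 4.3 kg.
Tool frame: the origin (TCP) lies at the very end of the fingers, on their centre line; the grasp point (between the pads) lies 19 mm behind it (grip_depth is the distance from the TCP to the grasp point, in m); z points along the fingers, y is the line along which they close (so a half turn about z gives the same grasp; the last joint's range is limited). The gripper opens to 85 mm and grips with 20 to 120 N. Pads are 22 mm wide; open, the fingers measure 114 mm over their backs; the gripper's body (76 mm by 85 mm) begins 54 mm behind the grasp point. The pads swing forward as they close: fully open they stand 13 mm farther back than shut.
Start: joints at [1.096, 0.377, 0.081, 1.274, 0, 1.46], TCP at [0.205, 0.537, 0.231] pointing down, gripper open.
Joint ranges: [-2.72, 2.72], [-0.84, 1.66], [-1.02, 1.22], [-1.77, 2.12], [-1.37, 1.28], [-3.14, 3.14]. Speed limits (rad/s): [2.57, 2.57, 3.14, 3.14, 3.14, 3.14].

INTERFACE

Orientations are given as a unit quaternion [x, y, z, w].
In Python, from bench import * gives the robot as it stands.
- The arm moves only by the tool move_arm, never from a script. Its argument "steps" is one flat list of numbers, 6 for each row, row after row: the shift along the world's x, y, z in m, then the turn, a rotation vector about the world's x, y, z in rad. A call has 1 to 5 rows; each row shifts and turns the commanded pose from where the row before left it; what a row does not reach is not made up. A row lasts 1/10 s, in which the tool goes at most 50 mm and 8.59 degrees, less where a joint would pass 70% of its speed; a pose out of reach is approached as far as the arm can. A call with a gripper value outside its range is refused whole. "gripper" is the finger opening in m, from 0 to 0.0854, set as the call begins (left out, the last holds). The fingers move at their own pace and stop on an object; "force" is the grip in N (left out, the last holds). Time passes only in rows, so rows that do not move let the fingers close. It gives the time, the measured TCP pose, the force, the opening and the grip force at its end, in the units of the state.
- get_state(): the state, without advancing time (a new reading comes with each control period).
- snapshot(name): name is "scene" or "top" or "wrist"; returns a dict with "img" (420x560x3 uint8, blue, green, red), "range_z" (420x560 float32, m along the optical axis (not along the pixel's ray), 0 where there is no reading), "intrinsics" (3x3 intrinsics, pixels), "R" (3x3) and "t" (3): a world point X has camera coordinates R X + t; the wrist camera has in their place "tool_from_camera" (4x4, takes a point from camera to tool coordinates, whose origin is the TCP and whose axes are the flange's). Camera axes: x right, y down, z forward; pixel columns grow to the right and rows downward; lengths in m; the calibration is good to about 2 mm. A picture is of the moment at which its call begins: read the wrist's pose just before it.
- job_done(): hands the job in; it is judged then, once.
The state is a dict: "time": time; "joints": joint angles; "qvel": joint speeds; "tau": joint torques, N m; "position": TCP position; "tool_rot": TCP orientation; "wrist_force": force on the tool from outside, world axes, zero at the start; "moment": the same for the moment, N m; "width": finger opening in m; "finger_force": force on a finger pad.
Only numpy, scipy, OpenCV 4.12 (cv2) and the standard library are available. Lean on these libraries where they do the work, as an engineer would, in place of code of your own. Each camera call takes 0.05 s, during which the arm holds its last target. There are 200 camera calls.

TASK

Set the long dish holder (the one with two round dishes and an upright grip rib) from the warming plate flat into the tray of the rail carrier while the carrier is at the open loading end and let go of it, then push the carrier along the rail until it clicks into the next station notch, the middle one under the viewing head, without running past it. The holder must still sit flat in the tray; leave the square holder, the bottle and the tip box where they are.

Things in the scene. Friction and masses are not known exactly. Their poses are not given: they have to be found in the camera images.
- holder_center (a point): Loose dish holder, 0.2-0.3 kg: black base 110 (own x) x 64 (y) x 8 mm; two round clear dishes (42 mm, tops 18 mm above the underside, centred at x = +-31 mm); between them an upright grip rib 12 mm thick (x), 44 mm long (y), top 52 mm above the underside. Point: middle of the rib, 26 mm above the underside, z up. Stands on a 12 mm thick steel warming plate. Fits the tray either way round.
- nest (a point): Middle of the tray floor on the aluminium carrier, 34 mm above the table. Inside 118 mm (own x, across the rail) x 72 mm (own y, along the rail): 4 mm play each side of the holder; rim 5 mm high. +y is the pushing direction, towards the viewing head. A seated holder has its centre 26 mm above this point, its long axis along x.
- push_plate (a point): Middle of the rear (-y) face of the upright push plate at the carrier's rear end: 60 mm wide (x), 8 mm thick (y), from 24 to 68 mm above the table; the point is 54 mm up and 51 mm behind the nest along -y. Push it towards +y. Axes as for the nest. What lies on the rail base behind it is lower than 26 mm.
- view_station (a point): Point fixed to the rail base where the middle of the tray floor (nest) stands when the carrier is at the middle station, under the viewing head. Axes as for the nest. It is 69 mm ahead (+y) of the head's rear edge. Each station's notch is a gap in the steel bar along the rail's +x side, with a short light mark beside it on the dark rail base.
- head_edge (a point): Middle of the lower rear edge of the viewing head's black housing (fixed): 120 mm wide (x), underside 105 mm above the table, 95 mm thick, reaching along +y over the middle and last stations to a 300 mm tall column. At the middle station the push plate's rear face is 18 mm ahead (+y) of this edge: a vertical gripper strikes the housing, so tilt it 30 to 45 degrees, leaning back to -y.
- carrier (a joint): Carrier travel along +y, m: 0 at the loading station, 0.14 middle, 0.28 last; starts at -0.02 to 0.01. A sprung ball drops into an 8 mm wide notch at each station: within about 3 mm of the centre it draws the carrier in once let go, and a push of about 4.5 N drives it out again; elsewhere sliding takes 0.5 to 3 N. Above about 0.3 m/s the carrier coasts through a notch.
- square_center (a point): Middle of the other holder (leave alone), 15 mm above its underside: square, 84 x 84 mm, 30 mm tall, one square clear cover, no rib. On the same warming plate, about 125 mm from the dish holder; which is nearer the rail varies.
- oil_bottle: Amber bottle, 60 mm across, 150 mm tall, origin under its centre; leave alone.
- tip_box: Grey box with clear lid, 85 x 120 x 67 mm, origin under its centre; leave alone.
Not all that is in view belongs to the job. Leave any pink or red look-alike of the part that bears holder_center alone.

How it is judged:
On the way:
1. the dish holder lies flat in the carrier's tray at the loading end and is let go (value of joint carrier below 0.06 m and x of holder_center in the frame of nest between -0.007 and 0.007 m and y of holder_center in the frame of nest between -0.007 and 0.007 m and z of holder_center in the frame of nest below 0.029 m and angle between holder_center's own z axis and vertical below 0.05 rad and contact force between the fingers and holder below 0.2 N), for 0.2 s.
At the end, for the whole second after the job is handed in: The carrier rests in the middle station's notch (within 3 mm) with the dish holder lying flat in its tray (within 7 mm of the middle, flat within 3 degrees), all at rest (value of joint carrier between 0.137 and 0.143 m and velocity of joint carrier between -0.01 and 0.01 m/s and x of holder_center in the frame of nest between -0.007 and 0.007 m and y of holder_center in the frame of nest between -0.007 and 0.007 m and z of holder_center in the frame of nest below 0.029 m and angle between holder_center's own z axis and vertical below 0.05 rad and linear speed of holder below 0.02 m/s); the robot touches nothing.
It fails at once if the carrier runs past the middle station (more than 9 mm) (value of joint carrier above 0.149 m).
It fails at once if the square holder is moved more than 20 mm (distance of square_center from where it was at the start of the episode above 0.02 m).
It fails at once if the bottle is moved more than 20 mm (distance of oil_bottle from where it was at the start of the episode above 0.02 m).
It fails at once if the tip box is moved more than 20 mm (distance of tip_box from where it was at the start of the episode above 0.02 m).
It also fails if it takes over 51 s, if anything falls off the work surface, if the arm or the gripper's body presses on something with over 40 N, if the wrist force passes 120 N, or if a joint passes its speed limit or range.

## Working session

There is one attempt and no reset: what is moved stays moved. The work goes in short steps, Python scripts to look and compute and a tool call to move; the robot and the scene stay as the last step left them, time stands still between calls to the robot, and variables do not carry over. Pictures are saved under pics/ and viewed, at most 10 in all, crops included, and the job is handed in when it is done.

Besides the shell and the picture viewer there is one more tool, called after "Call:" in YAML: its name, and indented under it one key for each argument. move_arm: Moves the arm, as the interface text tells. Its arguments: {"type":"object","properties":{"steps":{"type":"array","items":{"type":"number"}},"gripper":{"type":"number"},"force":{"type":"number"}},"required":["steps"]}

```bash
ls; mkdir -p pics; python3 - <<'E'
from bench import *
import cv2,pickle
d={}
for n in("scene","top"):
    s=snapshot(n);d[n]=s;cv2.imwrite(f"pics/{n}0.png",s["img"]);print(n,s["intrinsics"].tolist(),s["R"].tolist(),s["t"].tolist())
pickle.dump(d,open("d0.pkl","wb"))
st=get_state();print(st)
E
```

```text
pics
scene [[425.94028314047506, 0.0, 282.2802229044467], [0.0, 425.94028314047506, 211.69061165938507], [0.0, 0.0, 1.0]] [[-0.187069826857869, 0.9823429945692915, 0.0026685014528748923], [0.6355985705930098, 0.12310882164964304, -0.7621408499038477], [-0.7490122408475643, -0.1408774611237492, -0.6474057491309735]] [0.36584276485034267, -0.2184030463240736, 1.542202092919918]
top [[422.31404913942686, 0.0, 281.3655036099505], [0.0, 422.31404913942686, 207.72857830478407], [0.0, 0.0, 1.0]] [[0.01870982370360218, -0.9998144943650634, -0.0045737680868800715], [-0.9991418803131343, -0.01852777684234163, -0.0370435485559157], [0.0369519350144782, 0.005262921509278593, -0.999303185302575]] [-0.29960151222087483, 0.4970796399337896, 1.2389573842149755]
{'time': 0.1, 'joints': array([ 1.09567523e+00,  3.78036454e-01,  7.97709756e-02,  1.27436625e+00,
       -3.02832467e-05,  1.46045240e+00]), 'qvel': array([-1.34278541e-03, -1.20765877e-03,  2.56090786e-03,  3.09858833e-04,
       -5.64634511e-04,  4.97710447e-05]), 'tau': array([ 1.30789886e-03, -4.64696681e+01,  2.70580941e+01,  1.20106456e-02,
       -5.87067461e-05,  1.93836840e-06]), 'position': array([0.20489017, 0.53664587, 0.23043221]), 'tool_rot': array([ 1.81378965e-01,  9.83412848e-01, -8.83031950e-04, -2.50323566e-04]), 'wrist_force': array([-0.47164698,  0.43639732,  0.08810974]), 'moment': array([-0.00622819, -0.02524376, -0.01844605]), 'finger_force': 0.0, 'width': 0.08538679735325228}
```

View pics/top0.png

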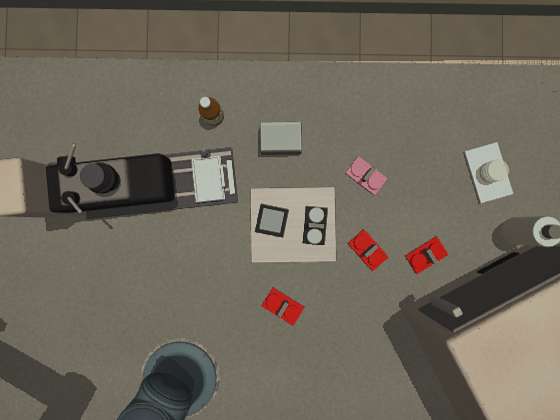

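View pics/scene0.png

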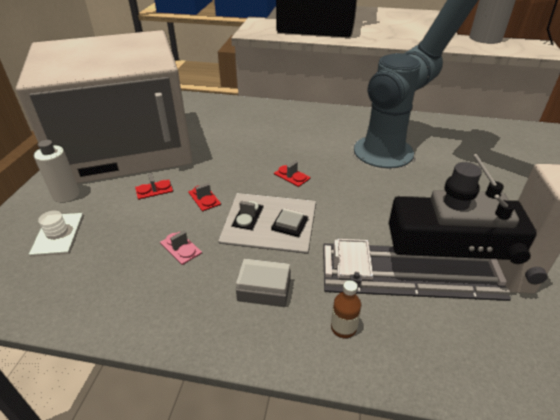

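The top view shows the black holder with two dishes on the plate at (315,225). Lookalikes are pink (366,175), red (368,250), (427,255) and (283,305), and the square holder at (271,220). I choose (315,225). The carrier tray is at (208,178) and the push plate at (231,176). The head edge is at about column 172, with +y to the left.

```bash
cat > h.py <<'E'
import numpy as np,cv2
def ray(s,px,z):
    K=s["intrinsics"];R=s["R"];t=s["t"]
    p=cv2.undistortPoints(np.array([[px]],float),K,None)[0,0]
    d=R.T@np.array([p[0],p[1],1.]);c=-R.T@t
    return c+d*(z-c[2])/d[2]
def proj(s,X):
    q=s["K"]@(s["R"]@np.array(X)+s["t"]) if "K" in s else s["intrinsics"]@(s["R"]@np.array(X)+s["t"]); return q[:2]/q[2]
def wristcam(s,st):
    from scipy.spatial.transform import Rotation as Ro
    T=np.eye(4);T[:3,:3]=Ro.from_quat(st["tool_rot"]).as_matrix();T[:3,3]=st["position"]
    M=np.linalg.inv(T@s["tool_from_camera"]);s["R"]=M[:3,:3];s["t"]=M[:3,3];return s
E
python3 - <<'E'
import pickle,cv2,numpy as np
from h import *
d=pickle.load(open("d0.pkl","rb"));s=d["top"];im=s["img"]
cv2.imwrite("pics/crop1.png",cv2.resize(im[135:275,145:345],None,fx=4,fy=4,interpolation=cv2.INTER_CUBIC))
g=im.max(2)
def blob(mask,x0,y0,x1,y1):
    m=np.zeros_like(mask);m[y0:y1,x0:x1]=mask[y0:y1,x0:x1]
    c=max(cv2.findContours(m,0,2)[0],key=cv2.contourArea);return cv2.minAreaRect(c)
for nm,b,z in(("dish",(296,195,334,255),.020),("square",(252,195,294,245),.02)):
    r=blob(((g<75)*255).astype('uint8'),*b);print(nm,r,ray(s,r[0],z),[ray(s,p,z)[:2].round(4).tolist() for p in cv2.boxPoints(r)])
r=blob(((g>185)*255).astype('uint8'),150,135,226,215);print("tray",r,ray(s,r[0],.037),[ray(s,p,.037)[:2].round(4).tolist() for p in cv2.boxPoints(r)])
r=blob(((g>185)*255).astype('uint8'),226,135,240,215);print("plate",r,ray(s,r[0],.068))
E
```

```text
dish ((314.469970703125, 225.34523010253906), (21.52745819091797, 37.07747268676758), 4.969740390777588) [ 0.45245475 -0.38800318  0.02      ] [[0.4007, -0.3529], [0.5087, -0.3604], [0.5044, -0.4232], [0.3964, -0.4155]]
square ((271.2115478515625, 220.44232177734375), (28.43683624267578, 28.240720748901367), 11.309932708740234) [ 0.4644075  -0.26136448  0.02      ] [[0.4312, -0.2132], [0.5125, -0.2277], [0.4977, -0.3096], [0.4165, -0.2949]]
tray ((208.1036376953125, 178.4329376220703), (42.18484878540039, 27.939180374145508), 83.6598129272461) [ 0.5824759  -0.07670643  0.037     ] [[0.6381, -0.0282], [0.6486, -0.1086], [0.527, -0.125], [0.5166, -0.0449]]
plate ((230.26217651367188, 176.85977172851562), (32.24600601196289, 4.527693271636963), 83.6598129272461) [ 0.58486282 -0.1447729   0.068     ]
```

View pics/crop1.png

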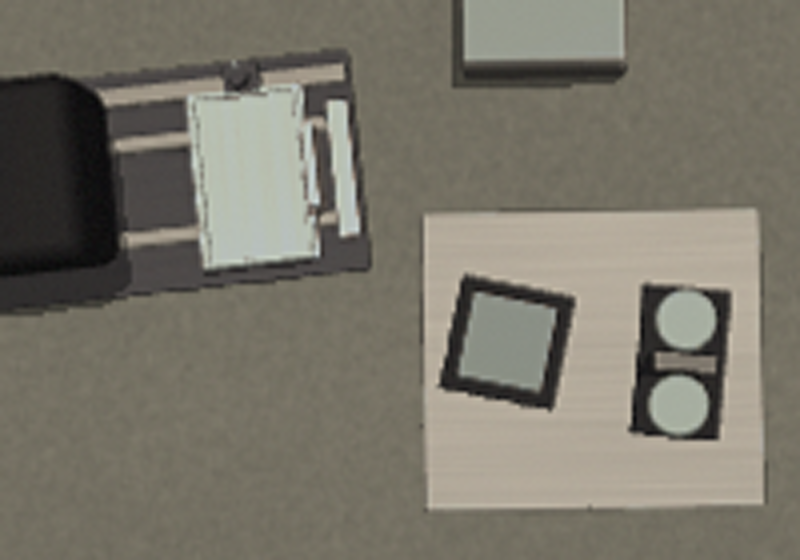

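The crop confirms the choice. The holder has two clear dishes and a grey rib at crop (685,362), with its long axis at about -4° in the world. The tray's own x axis is at about +7.8°, and the push plate is at crop (343,168). Next I move above the holder, passing around the near side of the head.

Call:
move_arm:
  steps: [0.017, -0.037, 0.01, 0, 0, -0.053, 0.017, -0.037, 0.01, 0, 0, -0.053, 0.017, -0.037, 0.01, 0, 0, -0.053, 0.017, -0.037, 0.01, 0, 0, -0.053, 0.017, -0.037, 0.01, 0, 0, -0.053]
  gripper: 0.06

```text
time: 0.6
position: [0.2902, 0.3505, 0.2813]
tool_rot: [0.31, 0.951, -0.0, -0.0]
wrist_force: [0.3, 0.1, -0.6]
width: 0.0601
finger_force: 0.0
```

Call:
move_arm:
  steps: [0.017, -0.037, 0, 0, 0, -0.053, 0.017, -0.037, 0, 0, 0, -0.053, 0.017, -0.037, 0, 0, 0, -0.053, 0.017, -0.037, 0, 0, 0, -0.053, 0.008, -0.04, 0, 0, 0, -0.053]

```text
time: 1.1
position: [0.3669, 0.1627, 0.281]
tool_rot: [0.434, 0.901, 0.0, 0.0]
wrist_force: [0.6, -0.4, -0.7]
width: 0.0597
finger_force: 0.0
```

Call:
move_arm:
  steps: [0.008, -0.04, 0, 0, 0, -0.053, 0.008, -0.04, 0, 0, 0, -0.053, 0.008, -0.04, 0, 0, 0, -0.053, 0.008, -0.04, 0, 0, 0, -0.053, 0.005, -0.04, 0, 0, 0, -0.053]

```text
time: 1.6
position: [0.4031, -0.0375, 0.2811]
tool_rot: [0.549, 0.836, 0.0, -0.0]
wrist_force: [1.5, -0.2, -0.2]
width: 0.0599
finger_force: 0.0
```

Call:
move_arm:
  steps: [0.005, -0.04, 0, 0, 0, -0.053, 0.005, -0.04, 0, 0, 0, -0.053, 0.005, -0.04, 0, 0, 0, -0.053, 0.005, -0.04, 0, 0, 0, -0.053, 0.005, -0.04, 0, 0, 0, -0.053]

```text
time: 2.1
position: [0.4278, -0.2374, 0.2809]
tool_rot: [0.655, 0.756, 0.0, -0.0]
wrist_force: [1.0, 1.0, 0.4]
width: 0.06
finger_force: 0.0
```

Call:
move_arm:
  steps: [0.005, -0.04, -0.015, 0, 0, -0.053, 0.005, -0.04, -0.015, 0, 0, -0.053, 0.005, -0.04, -0.015, 0, 0, -0.053, 0.005, -0.03, -0.015, 0, 0, -0.053, 0, 0, 0, 0, 0, 0]

```text
time: 2.6
position: [0.447, -0.3884, 0.2175]
tool_rot: [0.731, 0.682, -0.0, -0.002]
wrist_force: [0.0, 0.9, -0.4]
width: 0.0604
finger_force: 0.0
```

```bash
python3 - <<'E'
from bench import *
from h import *
import pickle
st=get_state();s=wristcam(snapshot("wrist"),st);pickle.dump(s,open("w1.pkl","wb"))
im=s["img"].copy();cv2.imwrite("pics/w1.png",im)
g=s["img"].max(2);c=[k for k in cv2.findContours(((g<75)*255).astype('uint8'),0,2)[0] if cv2.contourArea(k)>1000]
for k in c:
    r=cv2.minAreaRect(k);print(r,ray(s,r[0],.02),[ray(s,p,.02)[:2].round(4).tolist() for p in cv2.boxPoints(r)])
print("pred",proj(s,[.4525,-.388,.064]),st["position"],st["tool_rot"])
E
```

```text
((279.5, 340.0), (158.0, 559.0), 90.0) [ 0.43981318 -0.55670554  0.02      ] [[0.1615, -0.4451], [0.7289, -0.4841], [0.756, -0.6835], [0.1073, -0.6403]]
((284.0, 184.99998474121094), (113.99998474121094, 63.99999237060547), -0.0) [ 0.45558731 -0.38663685  0.02      ] [[0.3976, -0.4146], [0.4042, -0.3525], [0.5108, -0.36], [0.5094, -0.4224]]
((525.5852661132812, 61.607261657714844), (61.374874114990234, 127.06819152832031), 3.5035314559936523) [ 0.67393637 -0.29170127  0.02      ] [[0.6484, -0.3424], [0.6458, -0.2386], [0.6974, -0.2451], [0.7047, -0.3497]]
((289.8811340332031, 44.70440673828125), (98.85664367675781, 98.79537200927734), 5.273896217346191) [ 0.46858072 -0.26354997  0.02      ] [[0.4183, -0.2968], [0.4337, -0.2196], [0.5158, -0.2322], [0.5061, -0.3108]]
((126.00675201416016, 43.51778793334961), (201.53146362304688, 83.46055603027344), 46.012184143066406) [ 0.32655407 -0.25257113  0.02      ] [[0.2482, -0.2132], [0.3077, -0.1753], [0.4095, -0.2943], [0.3482, -0.3412]]
pred [281.4160501  196.65319782] [ 0.44699328 -0.3883571   0.21754765] [ 7.31482696e-01  6.81856811e-01 -3.69586523e-04 -2.05405373e-03]
```

View pics/w1.png

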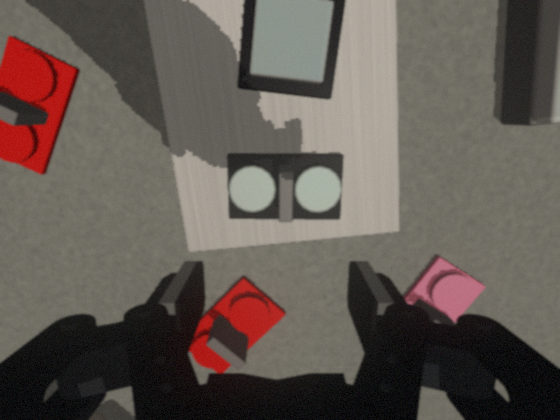

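The wrist view shows the holder at (284,185) with its rib at about (287,190). It is centred near (0.455, -0.387) and lines up with the tool. Now I descend.

Call:
move_arm:
  steps: [0.004, 0.001, -0.04, 0, 0, 0, 0.004, 0, -0.04, 0, 0, 0, 0, 0, -0.04, 0, 0, 0, 0, 0, -0.03, 0, 0, 0, 0, 0, 0, 0, 0, 0]
  gripper: 0.05

```text
time: 3.15
position: [0.4534, -0.3804, 0.0674]
tool_rot: [0.729, 0.684, 0.0, -0.005]
wrist_force: [-0.1, 0.3, -0.5]
width: 0.0496
finger_force: 0.0
```

Call:
move_arm:
  steps: [0, 0, -0.016, 0, 0, 0, 0, 0, -0.016, 0, 0, 0, 0, 0, 0, 0, 0, 0]

```text
time: 3.45
position: [0.4559, -0.3837, 0.0398]
tool_rot: [0.73, 0.684, 0.0, -0.001]
wrist_force: [-0.2, 0.3, 0.3]
width: 0.0502
finger_force: 0.0
```

Call:
move_arm:
  steps: [0, 0, 0, 0, 0, 0, 0, 0, 0, 0, 0, 0, 0, 0, 0, 0, 0, 0, 0, 0, 0, 0, 0, 0, 0, 0, 0, 0, 0, 0]
  gripper: 0.0
  force: 40

```text
time: 3.95
position: [0.4569, -0.3857, 0.0412]
tool_rot: [0.73, 0.683, -0.0, 0.001]
wrist_force: [-1.4, 0.6, 6.7]
width: 0.0111
finger_force: 40.8
```

Call:
move_arm:
  steps: [0, 0, 0.015, 0, 0, 0, 0, 0, 0.02, 0, 0, 0, 0, 0, 0.03, 0, 0, 0, 0, 0, 0.03, 0, 0, 0, 0, 0, 0, 0, 0, 0]

```text
time: 4.45
position: [0.4584, -0.387, 0.1389]
tool_rot: [0.73, 0.683, 0.0, 0.004]
wrist_force: [0.3, -0.3, -3.3]
width: 0.0112
finger_force: 39.5
```

```bash
python3 - <<'E'
from bench import *
from h import *
st=get_state();s=wristcam(snapshot("wrist"),st)
cv2.imwrite("pics/w2.png",s["img"]);print(st["position"],st["tool_rot"],st["wrist_force"],st["width"],st["joints"])
E
```

```text
[ 0.45835391 -0.38699973  0.13890293] [7.30028170e-01 6.83404880e-01 1.86606803e-04 4.07505259e-03] [ 0.27738935 -0.34452814 -3.26643175] 0.011171350388369942 [-8.07054361e-01  4.59413846e-01 -3.57459727e-02  1.06748268e+00
  2.80948924e-04  8.29690899e-01]
```

View pics/w2.png

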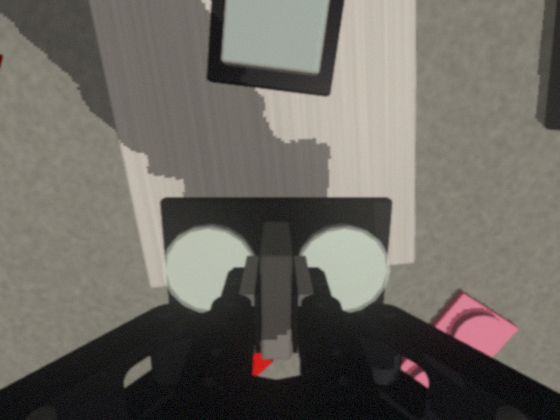

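The holder is gripped and level, with its front edge at row 198 spanning columns 162–391. I'll turn it by 0.206 rad and stop short of the tray to look.

Call:
move_arm:
  steps: [0.024, 0.034, 0.006, 0, 0, 0.041, 0.024, 0.034, 0.006, 0, 0, 0.041, 0.024, 0.034, 0.006, 0, 0, 0.041, 0.024, 0.034, 0.006, 0, 0, 0.041, 0.024, 0.034, 0.006, 0, 0, 0.042]

```text
time: 5.0
position: [0.5757, -0.2127, 0.1622]
tool_rot: [0.655, 0.755, -0.0, -0.002]
wrist_force: [-0.3, -0.3, -4.4]
width: 0.0112
finger_force: 39.6
```

Call:
move_arm:
  steps: [0, 0, 0, 0, 0, 0, 0, 0, 0, 0, 0, 0, 0, 0, 0, 0, 0, 0, 0, 0, 0, 0, 0, 0]

```text
time: 5.4
position: [0.575, -0.2156, 0.1633]
tool_rot: [0.657, 0.754, -0.0, -0.001]
wrist_force: [0.8, 0.9, -3.6]
width: 0.0113
finger_force: 39.8
```

```bash
python3 - <<'E'
from bench import *
from h import *
import pickle
st=get_state();s=wristcam(snapshot("wrist"),st);pickle.dump((s,st),open("w3.pkl","wb"))
im=s["img"];cv2.imwrite("pics/w3.png",im);print(st["position"],st["tool_rot"],st["wrist_force"])
g=im.max(2)
E
```

```text
[ 0.57496345 -0.21564382  0.16331516] [ 6.56639351e-01  7.54204186e-01 -3.16723478e-04 -8.41539452e-04] [ 0.80442375  0.86460851 -3.61317173]
```

View pics/w3.png

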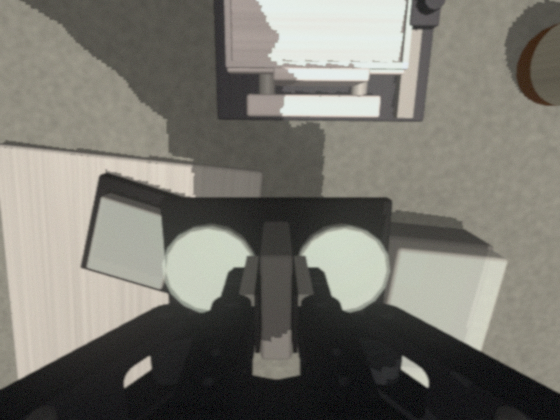

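The tray's rear rim is at about row 70, columns 226–409. The push plate top is at columns 247–380, rows 94–117, parallel to the holder. I'll compute the offset from these pixels.

```bash
python3 - <<'E'
import pickle
from h import *
s,st=pickle.load(open("w3.pkl","rb"));P=st["position"]
a=np.array
A,B=ray(s,(247,117),.068),ray(s,(380,117),.068);u=(B-A)[:2];print("plate len",np.hypot(*u),np.degrees(np.arctan2(u[1],u[0])))
t=.1345;ux=a([np.cos(t),np.sin(t)]);uy=a([-ux[1],ux[0]])
n1=(A+B)[:2]/2+.051*uy
C,D=ray(s,(226,72),.039),ray(s,(409,72),.039);v=(D-C)[:2];print("rim",np.hypot(*v),np.degrees(np.arctan2(v[1],v[0])))
n2=(C+D)[:2]/2+.040*uy
zb=P[2]-.021
E,F=ray(s,(162,198),zb),ray(s,(391,198),zb);w=(F-E)[:2];print("holder",np.hypot(*w),np.degrees(np.arctan2(w[1],w[0])))
h=(E+F)[:2]/2-.032*uy
print(n1,n2,"holder",h,"TCP",P[:2],"h-tcp in rail axes",(h-P[:2])@ux,(h-P[:2])@uy)
n3=a([.5825,-.0767])
for n in(n1,n2,n3):print("move",n-h,"from P",n-P[:2])
y=2*st["tool_rot"][0]*st["tool_rot"][1];x=2*st["tool_rot"][1]**2-1;print("tool y",np.degrees(np.arctan2(x,y)))
E
```

```text
plate len 0.08489493979524962 7.928943886914021
rim 0.12698151099234362 7.918274991151576
holder 0.10666039269021872 7.949982742761031
[ 0.58400292 -0.09675626] [ 0.58610951 -0.07731313] holder [ 0.57668236 -0.21785763] TCP [ 0.57496345 -0.21564382] h-tcp in rail axes 0.0014065314703105005 -0.0024243110235947184
move [0.00732055 0.12110137] from P [0.00903947 0.11888756]
move [0.00942715 0.14054449] from P [0.01114606 0.13833069]
move [0.00581764 0.14115763] from P [0.00753655 0.13894382]
tool y 7.911770865104767
```

```bash
python3 - <<'E'
import pickle
from h import *
s,st=pickle.load(open("w3.pkl","rb"));print(s["tool_from_camera"].round(3).tolist())
t=.138;ux=np.array([np.cos(t),np.sin(t)]);uy=np.array([-ux[1],ux[0]])
d=pickle.load(open("d0.pkl","rb"))["top"]
# head rear-edge: top face edge column ~172 of top view; range there
for px in((160,176),(168,176),(170,180),(172,176),(174,176)):
    z=d["range_z"][px[1],px[0]];zz=1.239-z;p=ray(d,px,zz+0.0);print(px,z,p)
print(ray(d,(173,176),.2),np.array([.5845,-.0767])+.071*uy)
E
```

```text
[[0.0, -0.964, -0.267, 0.067], [1.0, 0.0, 0.0, 0.001], [0.0, -0.267, 0.964, -0.142], [0.0, 0.0, 0.0, 1.0]]
(160, 176) 1.0603695 [0.57182939 0.0211434  0.17863047]
(168, 176) 1.0980401 [0.57625234 0.01104061 0.14095986]
(170, 180) 1.1092577 [0.56681659 0.00847395 0.12974226]
(172, 176) 1.1363137 [0.5805666  0.01063876 0.10268629]
(174, 176) 1.2497246 [ 0.59288781  0.03486983 -0.01072466]
[ 0.57013409 -0.0178391   0.2       ] [ 0.57473307 -0.00637499]
```

The wrist camera is on the +y side of the hand, so it would come close to the head, and it would get worse with the tilt. I'll flip the hand by half a turn here, which the tray allows and joint 6 has range for (+π).

Call:
move_arm:
  steps: [0, 0, 0.002, 0, 0, 0.1428, 0, 0, 0.002, 0, 0, 0.1428, 0, 0, 0.002, 0, 0, 0.1428, 0, 0, 0.002, 0, 0, 0.1428, 0, 0, 0.002, 0, 0, 0.1428]

```text
time: 5.95
position: [0.5755, -0.2158, 0.1742]
tool_rot: [0.349, 0.937, 0.0, -0.0]
wrist_force: [-0.5, 0.1, -3.1]
width: 0.0109
finger_force: 39.8
```

Call:
move_arm:
  steps: [0, 0, 0, 0, 0, 0.1428, 0, 0, 0, 0, 0, 0.1428, 0, 0, 0, 0, 0, 0.1428, 0, 0, 0, 0, 0, 0.1428, 0, 0, 0, 0, 0, 0.1428]

```text
time: 6.45
position: [0.5755, -0.2158, 0.1742]
tool_rot: [-0.001, 1.0, 0.0, -0.0]
wrist_force: [0.1, 0.2, -3.1]
width: 0.0113
finger_force: 39.8
```

Call:
move_arm:
  steps: [0, 0, 0, 0, 0, 0.1428, 0, 0, 0, 0, 0, 0.1428, 0, 0, 0, 0, 0, 0.1428, 0, 0, 0, 0, 0, 0.1428, 0, 0, 0, 0, 0, 0.1428]

```text
time: 6.95
position: [0.5755, -0.2158, 0.1742]
tool_rot: [-0.35, 0.937, 0.0, -0.0]
wrist_force: [-0.1, -0.1, -4.0]
width: 0.0117
finger_force: 39.8
```

Call:
move_arm:
  steps: [0, 0, 0, 0, 0, 0.1428, 0, 0, 0, 0, 0, 0.1428, 0, 0, 0, 0, 0, 0.1428, 0, 0, 0, 0, 0, 0.1428, 0, 0, 0, 0, 0, 0.1428]

```text
time: 7.45
position: [0.5755, -0.2158, 0.1741]
tool_rot: [-0.655, 0.755, 0.0, -0.0]
wrist_force: [0.2, -0.3, -3.1]
width: 0.0114
finger_force: 39.8
```

Call:
move_arm:
  steps: [0, 0, 0, 0, 0, 0.1428, 0, 0, 0, 0, 0, 0.1428, 0, 0, 0, 0, 0, 0, 0, 0, 0, 0, 0, 0]

```text
time: 7.85
position: [0.5757, -0.2154, 0.1742]
tool_rot: [0.753, -0.657, -0.0, 0.0]
wrist_force: [0.2, 0.5, -2.8]
width: 0.0114
finger_force: 39.8
```

Call:
move_arm:
  steps: [0.0023, 0.034, 0, 0, 0, 0, 0.0023, 0.034, 0, 0, 0, 0, 0.0022, 0.035, 0, 0, 0, 0, 0.0022, 0.035, 0, 0, 0, 0, 0, 0, -0.03, 0, 0, 0]

```text
time: 8.35
position: [0.5886, -0.0735, 0.1484]
tool_rot: [0.756, -0.655, 0.003, -0.003]
wrist_force: [0.8, -1.0, -3.0]
width: 0.011
finger_force: 39.8
```

Call:
move_arm:
  steps: [0, 0, -0.025, 0, 0, 0, 0, 0, -0.02, 0, 0, 0, 0, 0, 0, 0, 0, 0, 0, 0, 0, 0, 0, 0, 0, 0, 0, 0, 0, 0]

```text
time: 8.85
position: [0.5863, -0.0773, 0.1009]
tool_rot: [0.754, -0.656, 0.001, -0.001]
wrist_force: [0.6, 0.3, -2.5]
width: 0.0111
finger_force: 39.9
```

```bash
python3 - <<'E'
from bench import *
from h import *
import pickle
st=get_state();s=wristcam(snapshot("wrist"),st);pickle.dump((s,st),open("w4.pkl","wb"))
cv2.imwrite("pics/w4.png",s["img"]);print(st["position"],st["tool_rot"],st["wrist_force"])
E
```

```text
[ 0.58629038 -0.07731803  0.10087805] [ 7.54464496e-01 -6.56339650e-01  1.12310175e-03 -5.72035595e-04] [ 0.56448064  0.34585809 -2.5396087 ]
```

View pics/w4.png

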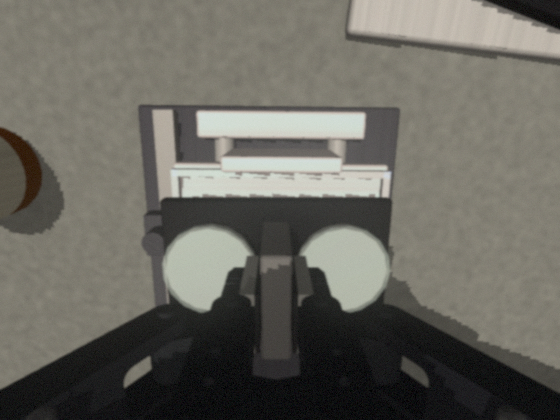

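The holder's near base edge is at row 198, columns 162–391. Tray rim corners are at about (171,170) and (391,170), and the push plate top is at columns 222–341, rows 150–157.

```bash
python3 - <<'E'
import pickle
from h import *
s,st=pickle.load(open("w4.pkl","rb"));P=st["position"];im=s["img"]
t=.1385;ux=np.array([np.cos(t),np.sin(t)]);uy=np.array([-ux[1],ux[0]])
def seg(a,b,z,off,n):
    A,B=ray(s,a,z)[:2],ray(s,b,z)[:2];m=(A+B)/2+off*uy;v=A-B
    print(n,"len",np.hypot(*v).round(4),"ang",np.degrees(np.arctan2(v[1],v[0])).round(2),"ctr",m.round(4),"rel TCP ux,uy",((m-P[:2])@ux).round(4),((m-P[:2])@uy).round(4))
seg((162,198),(391,198),P[2]-.021,.032,"holder21")
seg((162,198),(391,198),P[2]-.025,.032,"holder25")
seg((171,170),(391,171),.039,.040,"rim")
seg((222,157),(341,157),.068,.051,"plate rear top")
cv2.imwrite("pics/c4.png",cv2.resize(im[95:215,130:410],None,fx=2.8,fy=2.8,interpolation=cv2.INTER_CUBIC))
E
```

```text
holder21 len 0.1066 ang 8.0 ctr [ 0.587  -0.0751] rel TCP ux,uy 0.001 0.0021
holder25 len 0.1092 ang 8.0 ctr [ 0.5869 -0.0742] rel TCP ux,uy 0.001 0.003
rim len 0.1255 ang 7.73 ctr [ 0.5843 -0.0742] rel TCP ux,uy -0.0015 0.0033
plate rear top len 0.0577 ang 7.99 ctr [ 0.5844 -0.0741] rel TCP ux,uy -0.0014 0.0034
```

View pics/c4.png

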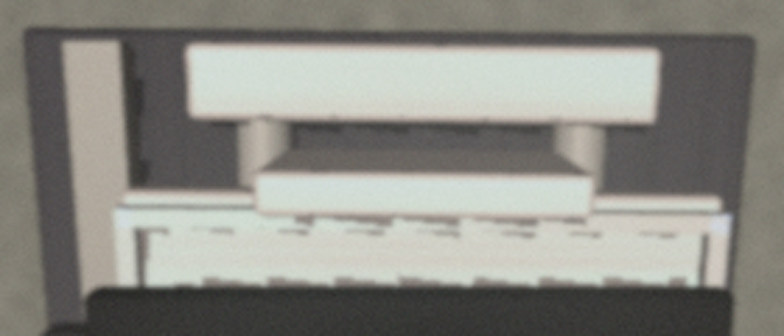

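The two are in good agreement: shift -2.5 mm in x, then lower.

Call:
move_arm:
  steps: [-0.0025, 0, -0.01, 0, 0, 0, 0, 0, -0.01, 0, 0, 0, 0, 0, -0.008, 0, 0, 0, 0, 0, 0, 0, 0, 0, 0, 0, 0, 0, 0, 0]

```text
time: 9.4
position: [0.5821, -0.0766, 0.0707]
tool_rot: [0.755, -0.656, -0.001, 0.0]
wrist_force: [-0.2, 0.4, -3.7]
width: 0.0112
finger_force: 39.9
```

Call:
move_arm:
  steps: [0, 0, -0.003, 0, 0, 0, 0, 0, -0.003, 0, 0, 0, 0, 0, 0, 0, 0, 0, 0, 0, 0, 0, 0, 0]

```text
time: 9.8
position: [0.5826, -0.0768, 0.0653]
tool_rot: [0.755, -0.656, -0.0, 0.0]
wrist_force: [-0.3, -0.5, -3.6]
width: 0.0113
finger_force: 39.9
```

Call:
move_arm:
  steps: [0.001, 0, -0.0015, 0, 0, 0, 0, 0, -0.0015, 0, 0, 0, 0, 0, 0, 0, 0, 0]

```text
time: 10.1
position: [0.5842, -0.077, 0.0632]
tool_rot: [0.755, -0.656, 0.001, -0.0]
wrist_force: [0.4, -0.3, 2.3]
width: 0.0108
finger_force: 40.8
```

```bash
python3 - <<'E'
from bench import *
from h import *
st=get_state();s=wristcam(snapshot("wrist"),st)
cv2.imwrite("pics/w5.png",s["img"]);print(st["position"],st["tool_rot"],st["wrist_force"])
cv2.imwrite("pics/c5.png",cv2.resize(s["img"][130:330,110:440],None,fx=2.4,fy=2.4,interpolation=cv2.INTER_CUBIC))
E
```

```text
[ 0.58416918 -0.07697682  0.06320894] [ 7.54827338e-01 -6.55923272e-01  5.50252578e-04 -2.20638600e-04] [ 0.36364341 -0.31800888  2.33181108]
```

View pics/c5.png

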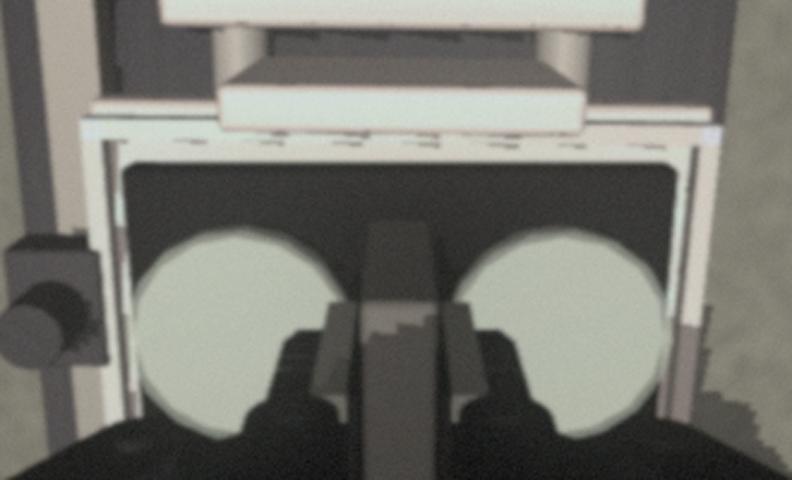

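The holder lies inside the rim with even gaps left and right (crop columns 122 and 680) and has made contact with the floor. I'll release it and rise.

Call:
move_arm:
  steps: [0, 0, 0, 0, 0, 0, 0, 0, 0, 0, 0, 0, 0, 0, 0, 0, 0, 0, 0, 0, 0, 0, 0, 0, 0, 0, 0, 0, 0, 0]
  gripper: 0.04

```text
time: 10.65
position: [0.5836, -0.0768, 0.0622]
tool_rot: [0.755, -0.656, -0.0, 0.0]
wrist_force: [-0.3, -0.1, -0.7]
width: 0.0401
finger_force: 0.0
```

Call:
move_arm:
  steps: [0, 0, 0.02, 0, 0, 0, 0, 0, 0.03, 0, 0, 0, 0, 0, 0.04, 0, 0, 0, 0, 0, 0, 0, 0, 0, 0, 0, 0, 0, 0, 0]

```text
time: 11.15
position: [0.5848, -0.0771, 0.1536]
tool_rot: [0.755, -0.656, 0.001, -0.001]
wrist_force: [0.1, -0.1, -0.8]
width: 0.0402
finger_force: 0.0
```

```bash
python3 - <<'E'
from bench import *
from h import *
import pickle
st=get_state();s=wristcam(snapshot("wrist"),st);pickle.dump((s,st),open("w6.pkl","wb"))
cv2.imwrite("pics/w6.png",s["img"]);print(st["position"],st["tool_rot"],st["wrist_force"])
E
```

```text
[ 0.58479264 -0.07708682  0.15356429] [ 7.54839994e-01 -6.55907170e-01  1.37517296e-03 -6.90953450e-04] [ 0.06218105 -0.14579809 -0.83539624]
```

View pics/w6.png

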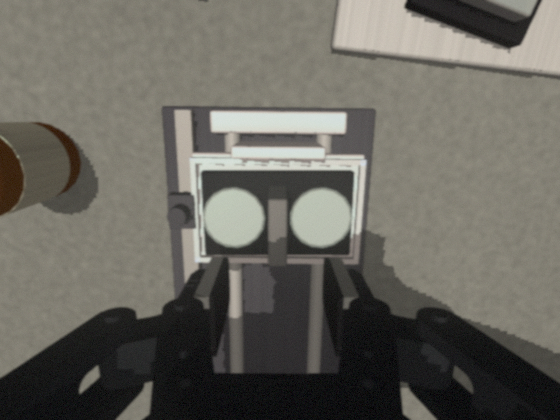

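The holder is seated flat in the tray at (278,210), with even gaps to the rim, and the fingers are clear. Next I locate the station marks and head edge numerically from the initial pictures.

```bash
python3 - <<'E'
import pickle
from h import *
from bench import *
d=pickle.load(open("d0.pkl","rb"));S=d["scene"];T=d["top"]
t=.1385;ux=np.array([np.cos(t),np.sin(t)]);uy=np.array([-ux[1],ux[0]]);N=np.array([.5843,-.0745])
def rel(p):return ((p[:2]-N)@ux).round(4),((p[:2]-N)@uy).round(4)
print("head edge top view",[rel(ray(T,(c,176),.105)) for c in(172,173,174)])
K=S["intrinsics"];z=S["range_z"];v,u=np.mgrid[:420,:560]
X=(np.stack([(u-K[0,2])*z/K[0,0],(v-K[1,2])*z/K[1,1],z],-1)-S["t"])@S["R"]
a=(X[...,:2]-N)@ux;b=(X[...,:2]-N)@uy;g=S["img"].max(2)
m=(a>.04)&(a<.13)&(b>-.1)&(b<.4)&(z>0)&(X[...,2]<.045)
for lo in np.arange(.05,.115,.005):
    k=m&(a>=lo)&(a<lo+.005)
    if k.sum()<20:continue
    row=[];
    for bb in np.arange(-.06,.32,.01):
        q=k&(b>=bb)&(b<bb+.01);row.append(int(g[q].max()) if q.any() else -1)
    print(round(lo,3),"z",np.median(X[k][:,2]).round(3),row)
w,st=pickle.load(open("w6.pkl","rb"))
# bar gap / marks from wrist: holder and plate
def seg(a,b,z,off):
    m=(ray(w,a,z)+ray(w,b,z))[:2]/2+off*uy;return m.round(4)
print("nest now",seg((233,147),(325,147),.068,.051),seg((191,158),(365,159),.039,.04))
E
```

```text
head edge top view [(np.float64(0.0077), np.float64(0.0843)), (np.float64(0.0074), np.float64(0.0815)), (np.float64(0.0071), np.float64(0.0788))]
0.05 z 0.009 [124, 213, 225, 226, 226, 217, 124, 227, 227, 214, 216, 126, 126, 125, 125, 125, 114, 119, 117, 117, 117, 117, 117, 117, 118, 116, 108, 108, 94, 95, 93, 115, 113, 103, 100, 85, 89, 113]
0.055 z 0.01 [124, 209, 223, 225, 224, 136, 123, 222, 223, 220, 125, 125, 124, 123, 124, 124, 114, 118, 118, 116, 119, 113, 117, 118, 116, 123, 114, 111, 102, 94, 124, 119, 114, 104, 97, 93, 123, 111]
0.06 z 0.02 [160, 156, 187, 201, 201, 158, 124, 188, 198, 196, 124, 124, 155, 141, 136, -1, 158, -1, 140, 139, 112, 82, 155, -1, 139, -1, 157, -1, -1, 127, -1, -1, -1, -1, -1, 117, -1, -1]
0.065 z 0.019 [176, 176, 174, 186, 123, 80, 89, 166, 177, 175, 175, 175, 175, 177, 163, 162, 174, 171, 168, 175, 154, 170, 173, 167, 167, 159, 174, 173, 171, 164, 161, 173, 173, 165, 164, 161, 157, 172]
0.07 z 0.019 [175, 174, 177, -1, 80, 70, 128, 177, 176, 176, 175, 175, 175, 176, 176, 175, 175, 174, 175, 175, 166, 174, 174, 175, 175, 174, 173, 173, 176, 174, 1
[... 941 characters left out ...]
139, 138, 135, 138, 141, 138, 137, 136, 135, 139, 134, 135, 135]
0.1 z -0.0 [139, -1, -1, -1, -1, -1, -1, 138, 137, 140, 138, 137, 140, 139, 141, 138, 137, 136, 136, 137, 139, 139, 136, 138, 135, 137, 140, 138, 140, 139, 137, 136, 134, 136, 134, 135, 134, 136]
0.105 z -0.0 [141, -1, -1, -1, -1, -1, -1, 139, 138, 137, 138, 137, 139, 141, 139, 136, 138, 137, 137, 139, 139, 141, 138, 136, 135, 138, 139, 140, 135, 138, 132, 134, 135, 135, 134, 133, 134, 134]
0.11 z -0.0 [140, -1, -1, -1, -1, -1, -1, 139, 138, 137, 137, 138, 139, 136, 140, 136, 139, 136, 138, 139, 141, 139, 136, 135, 136, 139, 139, 138, 136, 139, 136, 134, 136, 136, 135, 134, 134, 135]
nest now [ 0.5839 -0.0741] [ 0.5845 -0.0745]
```

```bash
python3 - <<'E'
import pickle
from h import *
d=pickle.load(open("d0.pkl","rb"));S=d["scene"]
t=.1385;ux=np.array([np.cos(t),np.sin(t)]);uy=np.array([-ux[1],ux[0]]);N=np.array([.5843,-.0745])
g=S["img"].max(2).astype(float)
# ray to base plane z=.010
for c in (0,.145,.285):
    W=[];B=[]
    for bb in np.arange(c-.02,c+.028,.001):
        p=N+ux*.083+uy*bb;q=proj(S,[*p,.010]);W.append(cv2.getRectSubPix(S["img"].max(2),(1,1),tuple(map(float,q)))[0,0]);B.append(bb)
    W=np.array(W,float);B=np.array(B);k=W>115;print(c,B[k].min() if k.any() else 0,B[k].max() if k.any() else 0,(B*(W-85).clip(0)).sum()/(W-85).clip(0).sum(),W.astype(int).tolist())
E
```

```text
0 -0.02 0.011000000000000027 -0.0068489715412792225 [216, 220, 225, 226, 227, 228, 228, 228, 228, 228, 228, 228, 228, 227, 227, 223, 219, 212, 198, 184, 165, 144, 130, 127, 124, 141, 160, 172, 176, 180, 155, 131, 111, 95, 81, 81, 80, 80, 80, 81, 81, 81, 81, 81, 81, 81, 82, 82]
0.145 0.14399999999999974 0.15099999999999963 0.14785007496251842 [80, 80, 80, 80, 80, 81, 81, 80, 79, 79, 80, 80, 80, 81, 80, 79, 84, 90, 102, 123, 145, 164, 183, 186, 177, 165, 139, 113, 98, 87, 79, 79, 79, 80, 80, 80, 80, 80, 80, 79, 79, 79, 79, 79, 79, 80, 80, 80]
0.285 0.284 0.291 0.2879174603174603 [80, 81, 80, 81, 81, 81, 81, 80, 80, 81, 81, 81, 81, 80, 80, 80, 83, 87, 102, 119, 138, 159, 179, 178, 178, 162, 136, 113, 99, 85, 82, 81, 81, 80, 80, 81, 81, 81, 80, 80, 81, 82, 82, 81, 81, 82, 82, 81, 81]
```

The marks lie 8, 148 and 288 mm ahead of the nest, so the carrier has about 148 mm to travel. I'll close the fingers, back off behind the push plate (10 mm to -x, away from the tip box) and tilt 45°.

Call:
move_arm:
  steps: [0, -0.014, 0, 0.1296, 0.0181, 0, 0, -0.014, 0, 0.1296, 0.0181, 0, 0, -0.014, 0, 0.1296, 0.0181, 0, 0, -0.014, 0, 0.1296, 0.0181, 0, 0, -0.014, 0, 0.1296, 0.0181, 0]
  gripper: 0.0

```text
time: 11.7
position: [0.5833, -0.1474, 0.1518]
tool_rot: [0.714, -0.621, -0.244, -0.213]
wrist_force: [0.4, -0.7, -0.3]
width: 0.0001
finger_force: 0.0
```

Call:
move_arm:
  steps: [0.001, -0.012, 0, 0.1296, 0.0181, 0, 0, 0, 0, 0, 0, 0, 0, 0, 0, 0, 0, 0]

```text
time: 12.0
position: [0.5839, -0.1592, 0.1479]
tool_rot: [0.696, -0.607, -0.291, -0.251]
wrist_force: [0.2, 0.2, 0.9]
width: -0.0001
finger_force: 0.0
```

Call:
move_arm:
  steps: [0.001, 0, -0.03, 0, 0, 0, 0, 0, -0.03, 0, 0, 0, 0, 0, -0.03, 0, 0, 0, 0, 0, -0.015, 0, 0, 0, 0, 0, 0, 0, 0, 0]

```text
time: 12.5
position: [0.5852, -0.1571, 0.048]
tool_rot: [0.698, -0.605, -0.289, -0.251]
wrist_force: [0.3, -0.6, 0.6]
width: -0.0001
finger_force: 0.0
```

```bash
cat > q.py <<'E'
from bench import *
from h import *
t=.1385;ux=np.array([np.cos(t),np.sin(t)]);uy=np.array([-ux[1],ux[0]]);N=np.array([.5843,-.0745])
st=get_state();p=st["position"];r=(p[:2]-N)
print("TCP rel nest0 ux,uy",(r@ux).round(4),(r@uy).round(4),"z",p[2].round(4),"F uy",(st["wrist_force"][:2]@uy).round(2),"joints",st["joints"].round(2))
E
python3 q.py
```

```text
TCP rel nest0 ux,uy -0.0105 -0.0819 z 0.048 F uy -0.65 joints [-0.63  1.04  0.51  1.65  0.53 -2.52]
```

Call:
move_arm:
  steps: [-0.0007, 0.005, -0.001, 0, 0, 0, -0.0007, 0.005, -0.001, 0, 0, 0, -0.0007, 0.005, 0, 0, 0, 0, -0.0007, 0.005, 0, 0, 0, 0, -0.0007, 0.005, 0, 0, 0, 0]

```text
time: 13.0
position: [0.5823, -0.1334, 0.0458]
tool_rot: [0.698, -0.606, -0.288, -0.251]
wrist_force: [-0.3, 0.3, -0.7]
width: -0.0003
finger_force: 0.0
```

Call:
move_arm:
  steps: [-0.0007, 0.005, 0, 0, 0, 0, -0.0007, 0.005, 0, 0, 0, 0, -0.0007, 0.005, 0, 0, 0, 0, -0.0007, 0.005, 0, 0, 0, 0, -0.0007, 0.005, 0, 0, 0, 0]

```text
time: 13.5
position: [0.5793, -0.1104, 0.0456]
tool_rot: [0.698, -0.607, -0.287, -0.251]
wrist_force: [1.0, -3.7, 1.8]
width: -0.0001
finger_force: 2.3
```

```bash
python3 q.py
```

```text
TCP rel nest0 ux,uy -0.0099 -0.0348 z 0.0456 F uy -3.82 joints [-0.58  0.96  0.35  1.54  0.56 -2.47]
```

Call:
move_arm:
  steps: [-0.0008, 0.006, 0, 0, 0, 0, -0.0008, 0.006, 0, 0, 0, 0, -0.0008, 0.006, 0, 0, 0, 0, -0.0008, 0.006, 0, 0, 0, 0, -0.0008, 0.006, 0, 0, 0, 0]

```text
time: 14.0
position: [0.575, -0.0781, 0.0455]
tool_rot: [0.698, -0.606, -0.288, -0.252]
wrist_force: [3.4, -4.1, 3.4]
width: -0.0002
finger_force: 2.2
```

Call:
move_arm:
  steps: [-0.0008, 0.006, 0, 0, 0, 0, -0.0008, 0.006, 0, 0, 0, 0, -0.0008, 0.006, 0, 0, 0, 0, -0.0008, 0.006, 0, 0, 0, 0, -0.0008, 0.006, 0, 0, 0, 0]

```text
time: 14.5
position: [0.5711, -0.0483, 0.0454]
tool_rot: [0.698, -0.606, -0.288, -0.252]
wrist_force: [2.9, -4.3, 2.5]
width: 0.0001
finger_force: 2.2
```

```bash
python3 q.py; python3 - <<'E'
from bench import *
from h import *
import pickle
st=get_state();s=wristcam(snapshot("wrist"),st);pickle.dump((s,st),open("w7.pkl","wb"));T=snapshot("top");pickle.dump(T,open("t7.pkl","wb"))
t=.1385;ux=np.array([np.cos(t),np.sin(t)]);uy=np.array([-ux[1],ux[0]]);N=np.array([.5843,-.0745])
g=s["img"].max(2);print("wrist blob");
for c in cv2.findContours(((g>185)*255).astype('uint8'),0,2)[0]:
    if cv2.contourArea(c)>300:print(cv2.boundingRect(c))
# carrier y in top view: ball housing/tray -x corner profile along uy at ux=+.0615 (rim), z=.039
for im,n in((pickle.load(open("d0.pkl","rb"))["top"],"0"),(T,"7")):
    for A in(.02,.03,.061):
        W=[int(cv2.getRectSubPix(im["img"].max(2),(1,1),tuple(map(float,proj(im,[*(N+A*ux+uy*b),.039]))))[0,0]) for b in np.arange(-.06,.1,.004)];print(n,A,W)
E
```

```text
TCP rel nest0 ux,uy -0.0095 0.0278 z 0.0454 F uy -4.7 joints [-0.51  0.89  0.19  1.42  0.6  -2.4 ]
wrist blob
(0, 320, 57, 29)
(126, 274, 64, 38)
(321, 273, 78, 31)
(319, 213, 24, 29)
(77, 207, 114, 59)
(154, 188, 42, 54)
(405, 160, 155, 114)
(0, 136, 32, 44)
(0, 78, 94, 119)
(12, 24, 444, 122)
0 0.02 [158, 81, 81, 82, 194, 145, 169, 189, 191, 191, 192, 190, 189, 191, 192, 191, 190, 190, 191, 191, 189, 190, 191, 191, 165, 168, 72, 67, 68, 69, 70, 73, 74, 75, 76, 75, 72, 74, 73, 51]
0 0.03 [172, 159, 169, 164, 182, 183, 192, 191, 190, 192, 192, 191, 191, 191, 192, 191, 191, 189, 192, 190, 190, 192, 190, 193, 172, 179, 168, 166, 164, 163, 163, 164, 166, 166, 163, 162, 162, 163, 162, 117]
0 0.061 [148, 141, 149, 158, 161, 162, 172, 175, 177, 177, 172, 160, 98, 90, 74, 64, 60, 89, 127, 176, 179, 181, 177, 169, 178, 151, 133, 128, 137, 135, 136, 125, 126, 128, 123, 130, 134, 124, 117, 128]
7 0.02 [75, 64, 44, 38, 38, 38, 37, 37, 38, 38, 38, 37, 37, 39, 38, 38, 32, 35, 37, 77, 81, 81, 75, 81, 90, 112, 209, 194, 180, 75, 42, 45, 37, 130, 186, 186, 185, 184, 184, 190]
7 0.03 [106, 52, 40, 35, 35, 36, 37, 35, 36, 36, 36, 33, 28, 51, 57, 34, 36, 43, 153, 185, 183, 180, 177, 177, 158, 142, 203, 203, 213, 75, 42, 42, 107, 187, 186, 186, 185, 185, 185, 191]
7 0.061 [159, 152, 159, 171, 174, 162, 148, 109, 104, 100, 73, 65, 56, 129, 146, 149, 86, 86, 147, 147, 145, 144, 151, 159, 147, 138, 168, 185, 191, 184, 187, 195, 193, 156, 98, 92, 106, 109, 100, 120]
```

Call:
move_arm:
  steps: [-0.0008, 0.006, 0, 0, 0, 0, -0.0008, 0.006, 0, 0, 0, 0, -0.0008, 0.006, 0, 0, 0, 0, -0.0008, 0.006, 0, 0, 0, 0, -0.0008, 0.006, 0, 0, 0, 0]

```text
time: 15.1
position: [0.5658, -0.0185, 0.0449]
tool_rot: [0.697, -0.606, -0.289, -0.25]
wrist_force: [-1.4, -4.6, 0.8]
width: -0.0001
finger_force: 2.2
```

Call:
move_arm:
  steps: [-0.0006, 0.004, 0, 0, 0, 0, -0.0006, 0.004, 0, 0, 0, 0, -0.0005, 0.004, 0, 0, 0, 0, -0.0004, 0.003, 0, 0, 0, 0, -0.0004, 0.003, 0, 0, 0, 0]

```text
time: 15.6
position: [0.5639, -0.0006, 0.0451]
tool_rot: [0.697, -0.606, -0.289, -0.251]
wrist_force: [-2.3, -3.8, -1.4]
width: 0.0004
finger_force: 1.8
```

```bash
cat > c.py <<'E'
from bench import *
from h import *
import pickle
# carrier shift: track the tray's bright -x... via scene view: brightness profile of rim/plate at several ux, cross-correlated with start
t=.1385;ux=np.array([np.cos(t),np.sin(t)]);uy=np.array([-ux[1],ux[0]]);N=np.array([.5843,-.0745])
S=snapshot("scene");S0=pickle.load(open("d0.pkl","rb"))["scene"]
def prof(s,a,z,lo,hi):
    return np.array([cv2.getRectSubPix(s["img"].max(2),(1,1),tuple(map(float,proj(s,[*(N+a*ux+uy*b),z]))))[0,0] for b in np.arange(lo,hi,.001)],float)
for a,z in((.063,.039),(.063,.034),(.08,.025),(.085,.02),(.09,.02)):
    A=prof(S0,a,z,-.07,.05);B=prof(S,a,z,-.02,.25)
    r=cv2.matchTemplate(B[None].astype('float32'),A[None].astype('float32'),cv2.TM_CCOEFF_NORMED)[0];print(a,z,"shift",round(.05+.001*r.argmax(),4),r.max().round(3))
E
python3 q.py;python3 c.py
```

```text
TCP rel nest0 ux,uy -0.01 0.076 z 0.0451 F uy -3.47 joints [-0.45  0.83  0.08  1.32  0.63 -2.33]
0.063 0.039 shift 0.132 0.876
0.063 0.034 shift 0.133 0.898
0.08 0.025 shift 0.118 0.463
0.085 0.02 shift 0.17 0.453
0.09 0.02 shift 0.162 0.543
```

Call:
move_arm:
  steps: [-0.0003, 0.002, 0, 0, 0, 0, -0.0003, 0.002, 0, 0, 0, 0, -0.0003, 0.002, 0, 0, 0, 0, -0.0002, 0.0015, 0, 0, 0, 0]

```text
time: 16.05
position: [0.5635, 0.0067, 0.0456]
tool_rot: [0.697, -0.606, -0.288, -0.252]
wrist_force: [0.1, -3.4, 0.6]
width: -0.0003
finger_force: 1.6
```

```bash
python3 q.py;python3 c.py
```

```text
TCP rel nest0 ux,uy -0.0094 0.0833 z 0.0456 F uy -3.35 joints [-0.44  0.82  0.06  1.31  0.63 -2.32]
0.063 0.039 shift 0.139 0.885
0.063 0.034 shift 0.14 0.907
0.08 0.025 shift 0.124 0.453
0.085 0.02 shift 0.172 0.278
0.09 0.02 shift 0.162 0.522
```

Call:
move_arm:
  steps: [-0.0002, 0.0012, 0, 0, 0, 0, -0.0001, 0.001, 0, 0, 0, 0, 0, 0, 0, 0, 0, 0]

```text
time: 16.4
position: [0.563, 0.0092, 0.0455]
tool_rot: [0.697, -0.606, -0.288, -0.252]
wrist_force: [0.3, -2.0, 1.6]
width: -0.0002
finger_force: 0.8
```

```bash
python3 q.py;python3 c.py|head -2
```

```text
TCP rel nest0 ux,uy -0.0095 0.0858 z 0.0455 F uy -2.01 joints [-0.44  0.82  0.06  1.31  0.63 -2.32]
0.063 0.039 shift 0.142 0.891
0.063 0.034 shift 0.143 0.909
```

Call:
move_arm:
  steps: [-0.0001, 0.001, 0, 0, 0, 0, 0, 0, 0, 0, 0, 0]

```text
time: 16.65
position: [0.5626, 0.0101, 0.0453]
tool_rot: [0.697, -0.606, -0.289, -0.251]
wrist_force: [1.3, -1.2, 0.5]
width: 0.0001
finger_force: 0.7
```

Call:
move_arm:
  steps: [-0.0001, 0.001, 0, 0, 0, 0, 0, 0, 0, 0, 0, 0]

```text
time: 16.85
position: [0.5625, 0.0111, 0.0453]
tool_rot: [0.697, -0.606, -0.289, -0.251]
wrist_force: [1.0, -0.4, 0.5]
width: 0.0001
finger_force: 0.6
```

```bash
python3 q.py;python3 c.py|head -2
```

```text
TCP rel nest0 ux,uy -0.0098 0.0878 z 0.0453 F uy -0.58 joints [-0.44  0.82  0.05  1.3   0.64 -2.31]
0.063 0.039 shift 0.144 0.887
0.063 0.034 shift 0.144 0.909
```

Call:
move_arm:
  steps: [-0.0001, 0.001, 0, 0, 0, 0, 0, 0, 0, 0, 0, 0]

```text
time: 17.1
position: [0.5622, 0.0122, 0.0453]
tool_rot: [0.697, -0.606, -0.289, -0.251]
wrist_force: [0.7, -1.2, -0.9]
width: 0.0001
finger_force: 0.3
```

```bash
python3 q.py;python3 c.py|head -2
```

```text
TCP rel nest0 ux,uy -0.0099 0.0889 z 0.0453 F uy -1.24 joints [-0.43  0.82  0.05  1.3   0.64 -2.31]
0.063 0.039 shift 0.145 0.899
0.063 0.034 shift 0.146 0.903
```

Call:
move_arm:
  steps: [-0.0001, 0.001, 0, 0, 0, 0, 0, 0, 0, 0, 0, 0]

```text
time: 17.35
position: [0.562, 0.0132, 0.0452]
tool_rot: [0.697, -0.606, -0.289, -0.251]
wrist_force: [0.6, 0.1, 0.1]
width: 0.0003
finger_force: 0.1
```

```bash
python3 q.py;python3 c.py|head -2
```

```text
TCP rel nest0 ux,uy -0.01 0.0899 z 0.0452 F uy 0.02 joints [-0.43  0.82  0.05  1.3   0.64 -2.31]
0.063 0.039 shift 0.146 0.896
0.063 0.034 shift 0.147 0.906
```

Call:
move_arm:
  steps: [-0.0001, 0.001, 0, 0, 0, 0, 0, 0, 0, 0, 0, 0]

```text
time: 17.6
position: [0.562, 0.0142, 0.0453]
tool_rot: [0.697, -0.606, -0.289, -0.251]
wrist_force: [-0.2, 0.4, -0.0]
width: -0.0001
finger_force: 0.0
```

```bash
python3 q.py;python3 c.py|head -2
```

```text
TCP rel nest0 ux,uy -0.0098 0.0909 z 0.0453 F uy 0.45 joints [-0.43  0.82  0.05  1.3   0.64 -2.31]
0.063 0.039 shift 0.147 0.904
0.063 0.034 shift 0.148 0.906
```

Call:
move_arm:
  steps: [-0.0001, 0.001, 0, 0, 0, 0, 0, 0, 0, 0, 0, 0]

```text
time: 17.85
position: [0.5621, 0.0151, 0.0453]
tool_rot: [0.697, -0.606, -0.289, -0.251]
wrist_force: [0.0, 0.1, 0.5]
width: 0.0
finger_force: 0.0
```

```bash
python3 q.py;python3 c.py|head -2
```

```text
TCP rel nest0 ux,uy -0.0096 0.0918 z 0.0453 F uy 0.13 joints [-0.43  0.82  0.05  1.3   0.64 -2.31]
0.063 0.039 shift 0.149 0.899
0.063 0.034 shift 0.149 0.905
```

The contact force has vanished, so the notch has drawn the carrier in. I'll back off and re-measure.

Call:
move_arm:
  steps: [0.0014, -0.01, 0, 0, 0, 0, 0.0028, -0.02, 0, 0, 0, 0, 0.004, -0.03, 0, 0, 0, 0, 0.004, -0.03, 0.01, 0, 0, 0, 0, 0, 0, 0, 0, 0]

```text
time: 18.4
position: [0.5758, -0.0798, 0.0557]
tool_rot: [0.697, -0.607, -0.286, -0.252]
wrist_force: [0.7, -1.1, 1.0]
width: 0.0001
finger_force: 0.0
```

```bash
cat >> c.py <<'E'
# sub-mm edges of the rim (z .039) at several places + top view
T=snapshot("top");T0=pickle.load(open("d0.pkl","rb"))["top"]
for a in(-.02,0,.02):
    for z in(.066,.068):
        A=prof(T0,a,z,-.075,-.035);B=prof(T,a,z,.03,.16)
        r=cv2.matchTemplate(B[None].astype('float32'),A[None].astype('float32'),cv2.TM_CCOEFF_NORMED)[0];print("top",a,z,round(.105+.001*r.argmax(),4),r.max().round(3))
pickle.dump((S,T),open("e.pkl","wb"))
E
python3 q.py;python3 c.py
```

```text
TCP rel nest0 ux,uy -0.0092 -0.004 z 0.0557 F uy -1.14 joints [-0.55  0.91  0.27  1.49  0.58 -2.43]
0.063 0.039 shift 0.149 0.898
0.063 0.034 shift 0.149 0.905
0.08 0.025 shift 0.134 0.516
0.085 0.02 shift 0.115 0.151
0.09 0.02 shift 0.156 0.499
top -0.02 0.066 0.158 0.618
top -0.02 0.068 0.158 0.617
top 0 0.066 0.105 0.516
top 0 0.068 0.158 0.522
top 0.02 0.066 0.157 0.576
top 0.02 0.068 0.112 0.574
```

```bash
python3 - <<'E'
from h import *
import pickle
t=.1385;ux=np.array([np.cos(t),np.sin(t)]);uy=np.array([-ux[1],ux[0]]);N=np.array([.5843,-.0745])
S=pickle.load(open("e.pkl","rb"))[0];S0=pickle.load(open("d0.pkl","rb"))["scene"]
def prof(s,a,z,lo,hi):
    return [int(cv2.getRectSubPix(s["img"].max(2),(1,1),tuple(map(float,proj(s,[*(N+a*ux+uy*b),z]))))[0,0]) for b in np.arange(lo,hi,.001)]
for a,z in((.063,.036),(.0625,.039)):
  for s,c in((S0,0),(S,.148)):
    print(a,z,c,"rear",prof(s,a,z,c-.05,c-.03),"front",prof(s,a,z,c+.03,c+.05))
E
```

```text
0.063 0.036 0 rear [73, 76, 85, 99, 113, 130, 146, 152, 151, 149, 142, 134, 131, 131, 131, 133, 135, 135, 135, 134, 131] front [138, 138, 138, 137, 137, 137, 136, 136, 131, 127, 116, 103, 90, 82, 74, 73, 72, 72, 73, 73, 73]
0.063 0.036 0.148 rear [68, 74, 81, 102, 123, 144, 164, 182, 184, 187, 182, 176, 170, 167, 164, 165, 166, 166, 166, 166, 165] front [172, 168, 166, 166, 165, 168, 171, 171, 168, 164, 153, 142, 124, 103, 86, 76, 65, 64, 64, 64, 64]
0.0625 0.039 0 rear [80, 83, 97, 114, 132, 150, 169, 173, 174, 172, 168, 164, 164, 164, 166, 170, 173, 173, 173, 172, 171] front [182, 180, 179, 176, 174, 173, 173, 168, 159, 150, 132, 114, 102, 94, 88, 87, 87, 87, 88, 88, 88]
0.0625 0.039 0.148 rear [87, 93, 108, 131, 153, 174, 194, 201, 202, 203, 204, 206, 206, 206, 206, 204, 203, 200, 196, 193, 190] front [204, 203, 204, 206, 209, 214, 218, 213, 207, 189, 167, 146, 126, 106, 98, 93, 90, 91, 92, 91, 91]
```

The estimates put the carrier between 0.138 and 0.141. I'll confirm with a gentle nudge, feeling for the far flank of the notch.

Call:
move_arm:
  steps: [-0.004, 0.03, -0.01, 0, 0, 0, -0.004, 0.03, 0, 0, 0, 0, -0.0028, 0.02, 0, 0, 0, 0, -0.0012, 0.0085, 0, 0, 0, 0, 0, 0, 0, 0, 0, 0]

```text
time: 19.0
position: [0.5617, 0.0147, 0.0455]
tool_rot: [0.698, -0.605, -0.289, -0.251]
wrist_force: [-0.4, 0.1, -0.3]
width: -0.0
finger_force: 0.0
```

```bash
python3 q.py;python3 c.py|head -2
```

```text
TCP rel nest0 ux,uy -0.01 0.0915 z 0.0455 F uy 0.15 joints [-0.43  0.82  0.05  1.3   0.64 -2.31]
0.063 0.039 shift 0.149 0.901
0.063 0.034 shift 0.149 0.905
```

Call:
move_arm:
  steps: [-0.0001, 0.001, 0, 0, 0, 0, 0, 0, 0, 0, 0, 0]

```text
time: 19.3
position: [0.5626, 0.0137, 0.0452]
tool_rot: [0.697, -0.606, -0.288, -0.251]
wrist_force: [-0.2, -0.9, -0.5]
width: -0.0005
finger_force: 0.0
```

```bash
python3 q.py;python3 c.py|head -2
```

```text
TCP rel nest0 ux,uy -0.0093 0.0903 z 0.0452 F uy -0.88 joints [-0.43  0.82  0.05  1.3   0.64 -2.31]
0.063 0.039 shift 0.149 0.9
0.063 0.034 shift 0.149 0.9
```

Call:
move_arm:
  steps: [-0.0001, 0.001, 0, 0, 0, 0, 0, 0, 0, 0, 0, 0]

```text
time: 19.6
position: [0.5621, 0.0153, 0.0453]
tool_rot: [0.697, -0.606, -0.289, -0.251]
wrist_force: [-0.9, -0.4, -0.0]
width: -0.0001
finger_force: 0.0
```

```bash
python3 q.py;python3 c.py|head -2
```

```text
TCP rel nest0 ux,uy -0.0095 0.092 z 0.0453 F uy -0.31 joints [-0.43  0.81  0.05  1.3   0.64 -2.31]
0.063 0.039 shift 0.149 0.9
0.063 0.034 shift 0.149 0.9
```

Call:
move_arm:
  steps: [-0.0001, 0.001, 0, 0, 0, 0, 0, 0, 0, 0, 0, 0]

```text
time: 19.9
position: [0.5621, 0.0163, 0.0453]
tool_rot: [0.698, -0.606, -0.288, -0.251]
wrist_force: [0.2, -0.8, 0.1]
width: -0.0001
finger_force: 0.5
```

Call:
move_arm:
  steps: [-0.0001, 0.0005, 0, 0, 0, 0, 0, 0, 0, 0, 0, 0]

```text
time: 20.1
position: [0.5621, 0.0164, 0.0453]
tool_rot: [0.698, -0.606, -0.288, -0.251]
wrist_force: [0.2, -2.7, -0.2]
width: 0.0002
finger_force: 1.6
```

```bash
python3 q.py;python3 c.py|head -2
```

```text
TCP rel nest0 ux,uy -0.0094 0.0931 z 0.0453 F uy -2.72 joints [-0.43  0.81  0.04  1.29  0.64 -2.3 ]
0.063 0.039 shift 0.149 0.9
0.063 0.034 shift 0.149 0.902
```

Call:
move_arm:
  steps: [-0.0001, 0.0005, 0, 0, 0, 0, 0, 0, 0, 0, 0, 0]

```text
time: 20.4
position: [0.5621, 0.0167, 0.0453]
tool_rot: [0.698, -0.606, -0.288, -0.251]
wrist_force: [-1.1, -4.8, 1.3]
width: 0.0003
finger_force: 2.6
```

```bash
python3 q.py;python3 c.py|head -2
```

```text
TCP rel nest0 ux,uy -0.0094 0.0934 z 0.0453 F uy -4.61 joints [-0.43  0.81  0.04  1.29  0.64 -2.3 ]
0.063 0.039 shift 0.149 0.902
0.063 0.034 shift 0.15 0.901
```

The push force rose to about 4.7 N, above the sliding level, with almost no motion, so the ball is in the notch. I'll retreat, check and hand in.

Call:
move_arm:
  steps: [0.0014, -0.01, 0, 0, 0, 0, 0.0028, -0.02, 0, 0, 0, 0, 0.004, -0.03, 0, 0, 0, 0, 0.004, -0.03, 0.01, 0, 0, 0, 0.004, -0.03, 0.02, 0, 0, 0]

```text
time: 21.0
position: [0.577, -0.1029, 0.0744]
tool_rot: [0.697, -0.606, -0.291, -0.251]
wrist_force: [1.6, -0.1, -0.2]
width: 0.0006
finger_force: 0.0
```

Call:
move_arm:
  steps: [0, 0, 0.03, 0, 0, 0, 0, 0, 0, 0, 0, 0, 0, 0, 0, 0, 0, 0, 0, 0, 0, 0, 0, 0, 0, 0, 0, 0, 0, 0]

```text
time: 21.5
position: [0.5774, -0.1017, 0.1044]
tool_rot: [0.697, -0.606, -0.29, -0.251]
wrist_force: [0.4, -0.4, 0.3]
width: 0.0003
finger_force: 0.0
```

```bash
python3 q.py;python3 c.py|head -2; python3 -c "
from bench import *
print(job_done())"
```

```text
TCP rel nest0 ux,uy -0.0106 -0.026 z 0.1044 F uy -0.45 joints [-0.58  0.91  0.38  1.63  0.56 -2.46]
0.063 0.039 shift 0.149 0.9
0.063 0.034 shift 0.149 0.9
the job is handed in; nothing more can be done
None
```

I set the dish holder in the tray and let go, then pushed the carrier until push-force and camera checks showed it in the middle notch, and handed the job in at about 21.5 s of robot time; no verdict was returned, and I did not re-check the holder after the push.

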